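Pin the module in the test fixture and hold the cam lever at full lift

TASK

Lock the module in the test fixture by putting the loose locating pin from its parking block through the hole in the module's lug, down into the nest until its head sits on the lug, and let go of it. Only then swing the fixture's cam lever up from its low rest until it stands upright, where the cam lifts the nest highest, without taking it well past upright. The lever springs back if let go, so finish with the gripper still holding it upright, the pin and module still in place and the other things on the bench left where they were.

Things in the scene. Friction and masses are not known exactly. Their poses are not given: they have to be found in the camera images.
- fixture: Test fixture fixed to the bench: steel base 210 (x) x 150 (y) x 20 mm, a lifting nest over its middle, a gallows with a clear probe plate at its +x end (from x = 37 to 105 mm, 114 mm wide, 144 mm high). Origin: on the bench under the nest, below the axle; z up. Its -x end faces the robot within 0.3 rad; the lever is at its +y side. Its y axis is parallel to the lever's axle.
- cam_lever (a joint): Angle of the cam lever about its level axle (rad). 0: at its stop, low, the arm pointing to the fixture's -x, 0.2 rad above level. Grows as the knob swings up and over toward +x. 1.37: arm upright, highest lift; past that the nest sinks again; end stop at 2.0. A spring pulls it back to 0 all the way (about 2 to 5 N at the knob): it does not stay when released.
- lever_knob (a point): Centre of the lever's knob: black drum, 28 mm diameter, 26 mm long, its axis parallel to the axle, so its flat ends face fixture +y and -y and can be pinched from above, pivoting between the fingers. On a 10 mm round steel arm; runs on a circle of radius 120 mm about lever_axle. Height 64 mm with the lever down, 160 mm upright. At least 40 mm free beside both ends.
- lever_axle (a point): Point on the lever's axle line in the plane in which the knob swings: 90 mm in +y of the fixture's origin, 40 mm above the bench. Fixed to the fixture.
- nest (a joint): Lift of the nest (m): 0 with the lever down, 0.013 at the highest, with the lever upright. Driven by the eccentric only.
- nest_hole (a point): Centre of the upper mouth of the pin hole in the nest: 50 mm in -x of the fixture's origin; 82 mm above the bench with the lever down (nest top face). Vertical through hole, 11 mm in diameter and 16 mm deep, chamfered, open below. z up; it rises with the nest.
- module: Grey module lying in the nest between low black lips (6 mm high), with about 1 mm of play. Main body 80 (x) x 60 (y) x 14 mm, from -30 to +50 mm in x; toward -x a thinner lug 40 x 60 x 8 mm. Origin: on its underside, above the fixture's origin; axes as the fixture's. About 0.2 kg, loose.
- lug_hole (a point): Centre of the upper mouth of the hole in the module's lug (on the lug's top face, 8 mm above the nest's top face, 90 mm above the bench with the lever down). Vertical through hole 12 mm in diameter, right above the nest's hole.
- pin: Locating pin, upright in the parking block at the start. Steel shank 8 mm diameter, 30 mm long with a bevelled tip, then a dark cylindrical head 18 mm diameter, 34 mm tall, to grip. Origin: centre of the tip's end face; z up along the pin to the head. About 60 g. Seated, the head's shoulder rests on the lug and the tip is 22 mm below the nest's top face.
- pin_block: Aluminium parking block 70 x 70 x 45 mm, fixed to the bench, with a vertical 11 mm through hole in its middle in which the pin stands (head resting on the top face). Origin: centre of its underside, on the bench (z = 0).
- parts_tray: Black open tray 85 x 70 x 22 mm with small brass inserts, fixed to the bench; not to be used. Origin: centre of its underside. It may change places with the parking block.
- multimeter: Grey handheld multimeter lying on the bench, 150 x 75 x 42 mm; bystander. Origin: centre of its underside.
- screwdriver: Screwdriver 200 mm long with a 26 mm thick handle, lying on the bench to the robot's left; bystander. Origin: on the bench under its middle.
- bottle: White bottle 48 mm in diameter and 110 mm tall, standing on the bench; bystander. Origin: centre of its underside.
Things that resemble listed ones, but are neither listed nor needed, are in the scene too. What is meant by the module is not pink, and is the smaller of those in its own colour.

How it is judged:
By the outcome, as a careful person would: the job done as asked, in the order asked, and still so for the second after the job is handed in, while the arm keeps its last pose, push and grip.
It also fails if it takes over 61 s, if anything falls off the work surface, if the arm or the gripper's body presses on something with over 40 N, if the wrist force passes 120 N, or if a joint passes its speed limit or range.

ROBOT

A 6-joint arm with a two-finger parallel gripper is mounted at the origin on the work surface. World frame = base frame: x ahead of the robot, y to its left, z up, the work surface at z = 0. Lengths are in m, angles in rad, forces in N, time in s.
With the tool pointing down it reaches from about 0.35 to 0.85 m from the base axis. Payload 8.1 kg.
Tool frame: the origin (TCP) lies midway between the tips of the shut fingers; the grasp point (between the pads) lies 19 mm behind it (robot.grip_point_offset is the distance from the TCP to the grasp point, in m); z points along the fingers, y is the line along which they close (so a half turn about z gives the same grasp; the last joint's range is limited). The gripper opens to 85 mm and grips with 20 to 120 N. Pads are 22 mm wide; open, the fingers measure 114 mm over their backs; the gripper's body (76 mm by 85 mm) begins 54 mm behind the grasp point. The pads swing forward as they close: fully open they stand 13 mm farther back than shut.
Start: joints at [1.117, 0.13, 1.488, -0, 1.523, -0.085], TCP at [0.216, 0.56, 0.201] pointing down, gripper open.
Joint ranges: [-2.96, 2.96], [-0.89, 2.26], [0.02, 2.5], [-1.34, 4.48], [0, 2.73], [-2.66, 2.66]. Speed limits (rad/s): [2.39, 2.39, 2.79, 3.14, 3.14, 3.14].

INTERFACE

Orientations are given as a rotation vector (axis times angle).
In Python, from cell import robot gives the robot as it stands. The module is installed in compiled form; this text tells all that it offers.
- The arm moves only by the tool servo_tool, never from a script. Its arguments are lists of equal length, an entry for each row: "slide": the shift along the tool's x, y, z in cm, a list of three; "turn": the turn, a rotation vector about the tool's x, y, z in rad, a list of three. A call has 1 to 5 rows; each row shifts and turns the commanded pose from where the row before left it, along the tool's axes as they then stand; what a row does not reach is not made up. A row lasts 1/12 s, in which the tool goes at most 41.7 mm and 7.16 degrees, less where a joint would pass 70% of its speed; a pose out of reach is approached as far as the arm can. A call is refused whole if a number of a shift passes 4.17 or a number of a turn 0.125, either way. A call with a gripper value outside its range is refused whole. "jaw" is the opening, from -1 (shut) to 1 (fully open), so that 0 is half open, set as the call begins (left out, the last holds). The fingers move at their own pace and stop on an object; "force" is the grip in N (left out, the last holds). Time passes only in rows, so rows that do not move let the fingers close. It gives the time, the measured TCP pose, the force, the opening and the grip force at its end, in the units of the state.
- robot.sense(): the state, without advancing time (a new reading comes with each control period).
- robot.get_image(name): name is "scene" or "top" or "wrist"; returns the picture (400x640x3 uint8, red, green, blue); there is no depth.
- robot.camera_model(name): a dict with "mtx" (3x3 intrinsics, pixels), "R" (3x3) and "t" (3): a world point X has camera coordinates R X + t; the wrist camera has in their place "T_tool_cam" (4x4, takes a point from camera to tool coordinates, whose origin is the TCP and whose axes are the flange's). Camera axes: x right, y down, z forward; pixel columns grow to the right and rows downward; lengths in m; the calibration is good to about 2 mm. A picture is of the moment at which its call begins: read the wrist's pose just before it. camera_model takes no time and is no camera call.
- robot.job_done(): hands the job in; it is judged then, once.
The state is a dict: "time": time; "joint_positions": joint angles; "joint_velocities": joint speeds; "tau": joint torques, N m; "eef_pos": TCP position; "ee_rot": TCP orientation; "contact_force": force on the tool from outside, world axes, zero at the start; "torque": the same for the moment, N m; "opening": finger opening in m; "grip_force": force on a finger pad.
Only numpy, scipy, OpenCV 4.12 (cv2) and the standard library are available. Lean on these libraries where they do the work, as an engineer would, in place of code of your own. Each camera call takes 0.05 s, during which the arm holds its last target. There are 200 camera calls.

## Working session

There is one attempt and no reset: what is moved stays moved. The work goes in short steps, Python scripts to look and compute and a tool call to move; the robot and the scene stay as the last step left them, time stands still between calls to the robot, and variables do not carry over. Pictures are saved under pics/ and viewed, at most 10 in all, crops included, and the job is handed in when it is done.

Besides the shell and the picture viewer there is one more tool, called after "Call:" in YAML: its name, and indented under it one key for each argument. servo_tool: Moves the arm, as the interface text tells. Its arguments: {"type":"object","properties":{"slide":{"type":"array","items":{"type":"array","items":{"type":"number"}}},"turn":{"type":"array","items":{"type":"array","items":{"type":"number"}}},"jaw":{"type":"number"},"force":{"type":"number"}},"required":["slide","turn"]}

```bash
mkdir -p pics; python3 - <<'E'
from cell import robot
import cv2,numpy as np
s=robot.sense();print(s['time'],s['eef_pos'],s['ee_rot'],s['opening'])
for n in("scene","top"):
    cv2.imwrite(f"pics/{n}0.png",robot.get_image(n)[:,:,::-1])
    m=robot.camera_model(n);R=np.array(m['R']);print(n,np.array(m['mtx']).round(1).tolist(),(-R.T@np.array(m['t'])).round(3),R.round(2).tolist())
print(np.round(robot.camera_model("wrist")['T_tool_cam'],3))
E
```

```text
0.0 [0.21600364 0.5591087  0.19972019] [-5.75909473e-01 -3.08784846e+00  2.85153538e-03] 0.08542392312313506
scene [[446.6, 0.0, 312.6], [0.0, 446.6, 194.7], [0.0, 0.0, 1.0]] [ 1.238 -0.255  0.948] [[0.44, 0.9, -0.0], [0.67, -0.33, -0.66], [-0.6, 0.29, -0.75]]
top [[415.3, 0.0, 324.9], [0.0, 415.3, 196.5], [0.0, 0.0, 1.0]] [0.442 0.068 1.135] [[-0.01, -1.0, -0.01], [-1.0, 0.01, -0.09], [0.09, 0.01, -1.0]]
[[ 0.    -0.958 -0.288  0.074]
 [ 1.     0.     0.    -0.002]
 [-0.    -0.288  0.958 -0.174]
 [ 0.     0.     0.     1.   ]]
```

View pics/scene0.png

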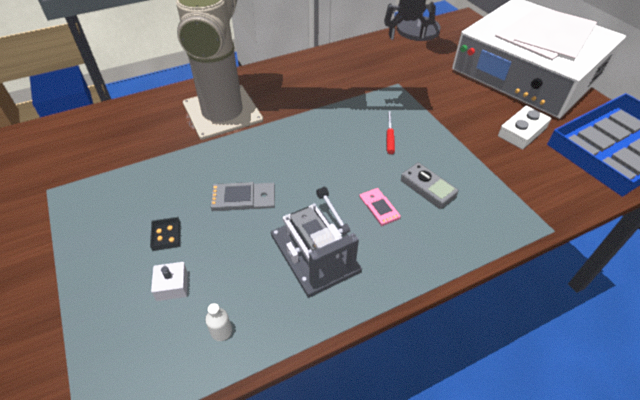

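View pics/top0.png

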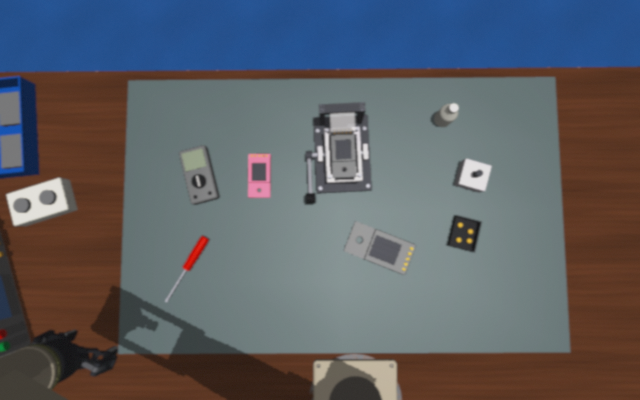

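The scene shows the fixture at (315,240), with the pin block at (169,280) and the tray at (166,233). In the top view the module candidates are grey in the nest (343,155), pink (259,175) and a larger grey one (380,248). I choose the one in the nest. The pin is in the white block at (474,175), not in the two-hole white box at (40,200). The knob is at (310,198).

```bash
cat > h.py <<'E'
from cell import robot
import cv2,numpy as np
from scipy.spatial.transform import Rotation as Ro
def ray(n,px,z,s=None):
    m=robot.camera_model(n);K=np.array(m['mtx'])
    d=np.linalg.inv(K)@[px[0],px[1],1.]
    if n=="wrist":
        T=np.array(m['T_tool_cam']);W=Ro.from_rotvec(s['ee_rot']).as_matrix()
        d=W@T[:3,:3]@d;c=W@T[:3,3]+s['eef_pos']
    else:
        R=np.array(m['R']);d=R.T@d;c=-R.T@np.array(m['t'])
    return c+d*(z-c[2])/d[2]
def proj(n,X,s=None):
    m=robot.camera_model(n);K=np.array(m['mtx'])
    if n=="wrist":
        T=np.array(m['T_tool_cam']);W=Ro.from_rotvec(s['ee_rot']).as_matrix()
        p=T[:3,:3].T@(W.T@(np.array(X)-s['eef_pos'])-T[:3,3])
    else: p=np.array(m['R'])@X+np.array(m['t'])
    p=K@p;return p[:2]/p[2]
E
python3 - <<'E'
from h import *
im=cv2.imread("pics/top0.png")
g=im.min(2)
# white block
m=((g>140)).astype(np.uint8);m[:,:450]=0;m[:140]=0;m[215:]=0;m[:,500:]=0
c=max(cv2.findContours(m,0,2)[0],key=cv2.contourArea);r=cv2.minAreaRect(c);print('block',r,ray("top",r[0],.045))
d=((im.max(2)<70)).astype(np.uint8)
a=d.copy();a[:]=0;a[165:183,468:488]=d[165:183,468:488];ys,xs=np.nonzero(a);print('pin',xs.mean(),ys.mean(),len(xs),ray("top",(xs.mean(),ys.mean()),.075))
a=d.copy();a[:]=0;a[188:210,300:317]=d[188:210,300:317];ys,xs=np.nonzero(a);print('knob',xs.min(),xs.max(),ys.min(),ys.max(),ray("top",(xs.mean(),ys.mean()),.07))
print('fixture -x base corners',ray("top",(319,192),.02),ray("top",(371,190),.02))
a=np.hstack([cv2.resize(im[90:215,290:400],None,fx=4,fy=4),cv2.resize(im[150:200,445:505],None,fx=5,fy=5,)[:250].repeat(2,0)[:500]])
cv2.imwrite("pics/crop.png",a);print(a.shape)
E
```

```text
block ((475.2264099121094, 174.20751953125), (28.570993423461914, 27.472108840942383), 15.945395469665527) [ 0.59537419 -0.31933734  0.045     ]
pin 474.6363636363636 174.0909090909091 11 [ 0.59147712 -0.30719326  0.075     ]
knob 305 314 194 203 [0.53154614 0.11691148 0.07      ]
fixture -x base corners [0.55315748 0.09379797 0.02      ] [ 0.55773261 -0.04649526  0.02      ]
(500, 740, 3)
```

View pics/crop.png

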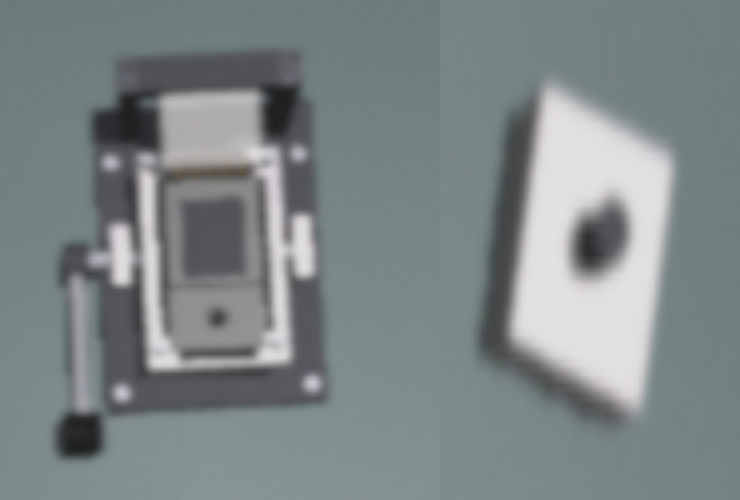

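The crop confirms the choice: the grey module in the nest has its lug hole at top-view pixel (344,169), and the pin is in the white block. I turn to the fixture's yaw (about 0.03), then travel above the pin.

Call:
servo_tool:
  slide:
    - [0,0,0]
    - [0,0,0]
    - [0,0,0]
    - [0,0,0]
  turn:
    - [0,0,-0.1]
    - [0,0,-0.1]
    - [0,0,-0.1]
    - [0,0,-0.1]

```text
time: 0.43
eef_pos: [0.2161, 0.5593, 0.2002]
ee_rot: [0.057, -3.141, 0.002]
contact_force: [0.6, 0.5, -0.0]
opening: 0.0854
grip_force: 0.0
```

Call:
servo_tool:
  slide:
    - [-1.4,-3.7,0.1]
    - [-1.4,-3.7,0.1]
    - [-1.4,-3.7,0.1]
    - [-1.4,-3.7,0.1]
    - [-1.4,-3.7,0.1]
  turn:
    - [0,0,0]
    - [0,0,0]
    - [0,0,0]
    - [0,0,0]
    - [0,0,0]

```text
time: 0.85
eef_pos: [0.292, 0.3751, 0.1951]
ee_rot: [0.05, -3.141, 0.001]
contact_force: [1.0, 0.1, 0.1]
opening: 0.0853
grip_force: 0.0
```

Call:
servo_tool:
  slide:
    - [-1.4,-3.7,0.1]
    - [-1.4,-3.7,0.1]
    - [-1.4,-3.7,0.1]
    - [-1.4,-3.7,0.1]
    - [-1.4,-3.7,0.1]
  turn:
    - [0,0,0]
    - [0,0,0]
    - [0,0,0]
    - [0,0,0]
    - [0,0,0]

```text
time: 1.27
eef_pos: [0.3678, 0.1924, 0.1905]
ee_rot: [0.05, -3.141, 0.0]
contact_force: [0.6, 0.4, 0.8]
opening: 0.0855
grip_force: 0.0
```

Call:
servo_tool:
  slide:
    - [-1.4,-3.7,0.1]
    - [-1.4,-3.7,0.1]
    - [-1.4,-3.7,0.1]
    - [-1.4,-3.7,0.1]
    - [-1.4,-3.7,0.1]
  turn:
    - [0,0,0]
    - [0,0,0]
    - [0,0,0]
    - [0,0,0]
    - [0,0,0]

```text
time: 1.68
eef_pos: [0.4436, 0.0095, 0.1856]
ee_rot: [-0.049, 3.141, 0.0]
contact_force: [0.3, -0.0, -0.1]
opening: 0.0855
grip_force: 0.0
```

Call:
servo_tool:
  slide:
    - [-1.4,-3.7,0.1]
    - [-1.4,-3.7,0.1]
    - [-1.4,-3.7,0.1]
    - [-1.4,-3.7,0.1]
    - [-1.4,-3.7,0.1]
  turn:
    - [0,0,0]
    - [0,0,0]
    - [0,0,0]
    - [0,0,0]
    - [0,0,0]

```text
time: 2.1
eef_pos: [0.5193, -0.1733, 0.1802]
ee_rot: [0.048, -3.141, -0.0]
contact_force: [1.2, 1.0, 1.2]
opening: 0.0854
grip_force: 0.0
```

Call:
servo_tool:
  slide:
    - [-1.8,-3.7,0.5]
    - [-1.8,-3.7,0.5]
    - [-1.8,-3.7,0.5]
    - [-1.8,-3.7,0.5]
    - [0,0,0]
  turn:
    - [0,0,0]
    - [0,0,0]
    - [0,0,0]
    - [0,0,0]
    - [0,0,0]

```text
time: 2.52
eef_pos: [0.5951, -0.3223, 0.1541]
ee_rot: [0.042, -3.135, -0.003]
contact_force: [0.2, -0.1, -1.0]
opening: 0.0853
grip_force: 0.0
```

```bash
python3 - <<'E'
from h import *
s=robot.sense();im=robot.get_image("wrist")[:,:,::-1].copy();cv2.imwrite("pics/w1.png",im)
print(s['eef_pos'],proj("wrist",[.595,-.319,.079],s),proj("wrist",[.595,-.319,.045],s))
E
```

```text
[ 0.59511462 -0.32234439  0.15410703] [330.52050819 202.15990359] [329.86351097 193.05182128]
```

View pics/w1.png

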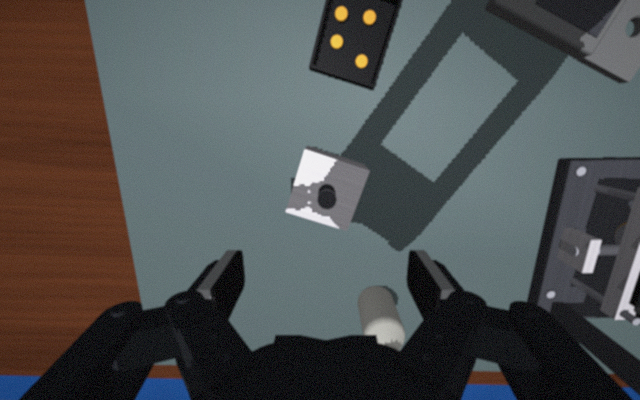

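The wrist view shows the block at about (328,188) and the dark pin head at about (327,197), close to where it was expected.

```bash
python3 - <<'E'
from h import *
s=robot.sense();im=cv2.imread("pics/w1.png");g=im.max(2)
m=(g<70).astype(np.uint8);a=m*0;a[175:222,308:348]=m[175:222,308:348]
c=max(cv2.findContours(a,0,2)[0],key=cv2.contourArea);x,y,w,h=cv2.boundingRect(c);print(x,y,w,h)
f=robot.camera_model("wrist")['mtx'][0][0];print(f)
# predicted bbox of head drawn at ray positions
u=x+w/2-.5
top=[proj("wrist",[.595+.009*np.cos(t),-.319+.009*np.sin(t),z],s) for z in(.045,.079) for t in np.linspace(0,6.28,40)]
p=np.array(top);print('pred',p.min(0),p.max(0),'meas',x-.5,y-.5,x+w-.5,y+h-.5)
E
```

```text
318 185 18 24
277.71240185574067
pred [317.73423581 184.86597622] [336.84462778 211.32686295] meas 317.5 184.5 335.5 208.5
```

Call:
servo_tool:
  slide:
    - [0.1,0.26,2.0]
    - [0,0,2.5]
    - [0,0,2.5]
    - [0,0,2.0]
    - [0,0,0]
  turn:
    - [0,0,0]
    - [0,0,0]
    - [0,0,0]
    - [0,0,0]
    - [0,0,0]

```text
time: 2.98
eef_pos: [0.5913, -0.3114, 0.0652]
ee_rot: [0.05, -3.134, -0.008]
contact_force: [-1.3, 1.0, -1.6]
opening: 0.0855
grip_force: 0.0
```

Call:
servo_tool:
  slide:
    - [0,0,0]
    - [0,0,0]
    - [0,0,0]
  turn:
    - [0,0,0]
    - [0,0,0]
    - [0,0,0]

```text
time: 3.23
eef_pos: [0.5962, -0.3149, 0.0737]
ee_rot: [-0.05, 3.138, -0.003]
contact_force: [0.6, -1.2, 0.5]
opening: 0.0853
grip_force: 0.0
```

Call:
servo_tool:
  slide:
    - [0,-0.3,0.5]
    - [0,-0.17,0.5]
    - [0,0,0.5]
    - [0,0,0.5]
    - [0,0,0]
  turn:
    - [0,0,0]
    - [0,0,0]
    - [0,0,0]
    - [0,0,0]
    - [0,0,0]

```text
time: 3.65
eef_pos: [0.5938, -0.3185, 0.0488]
ee_rot: [0.049, -3.139, -0.002]
contact_force: [0.4, -0.4, 0.2]
opening: 0.0855
grip_force: 0.0
```

Call:
servo_tool:
  slide:
    - [0,0,0]
    - [0,0,0]
    - [0,0,0]
  turn:
    - [0,0,0]
    - [0,0,0]
    - [0,0,0]

```text
time: 3.9
eef_pos: [0.5951, -0.3191, 0.051]
ee_rot: [-0.049, 3.141, -0.0]
contact_force: [-0.7, 0.9, 0.1]
opening: 0.0854
grip_force: 0.0
```

```bash
python3 - <<'E'
from h import *
s=robot.sense();im=robot.get_image("wrist")[:,:,::-1].copy();cv2.imwrite("pics/w2.png",im)
g=im.max(2);print(s['eef_pos'],s['ee_rot'])
for z in(.079,.045):print(proj("wrist",[.594,-.3197,z],s))
print(proj("wrist",[.594,-.3197+.009,.079],s))
E
```

```text
[ 0.59506393 -0.31910318  0.05104395] [-4.90987216e-02  3.14088254e+00 -3.09009865e-04]
[327.28245017 250.95460656]
[326.95269741 228.64736488]
[342.80979004 251.39595146]
```

View pics/w2.png

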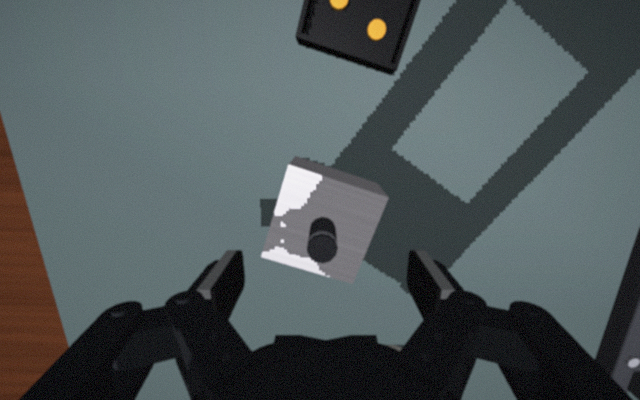

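The pin head's top is at about (322,247), against (327,251) predicted. I shift by about 3 mm in y and 2.5 mm in x, then close.

Call:
servo_tool:
  slide:
    - [0.2,-0.3,0]
    - [0,0,0]
    - [0,0,0]
    - [0,0,0]
  turn:
    - [0,0,0]
    - [0,0,0]
    - [0,0,0]
    - [0,0,0]

```text
time: 4.28
eef_pos: [0.593, -0.3222, 0.0509]
ee_rot: [-0.049, 3.141, -0.0]
contact_force: [0.1, -0.3, -0.5]
opening: 0.0852
grip_force: 0.0
```

Call:
servo_tool:
  slide:
    - [0,0,0]
    - [0,0,0]
    - [0,0,0]
    - [0,0,0]
    - [0,0,0]
  turn:
    - [0,0,0]
    - [0,0,0]
    - [0,0,0]
    - [0,0,0]
    - [0,0,0]
  jaw: -1
  force: 50

```text
time: 4.7
eef_pos: [0.593, -0.3221, 0.0508]
ee_rot: [0.049, -3.141, -0.0]
contact_force: [-0.1, -0.4, -1.2]
opening: 0.0254
grip_force: 0.0
```

Call:
servo_tool:
  slide:
    - [0,0,0]
    - [0,0,0]
    - [0,0,0]
    - [0,0,0]
    - [0,0,0]
  turn:
    - [0,0,0]
    - [0,0,0]
    - [0,0,0]
    - [0,0,0]
    - [0,0,0]

```text
time: 5.12
eef_pos: [0.593, -0.3221, 0.0508]
ee_rot: [-0.049, 3.141, -0.0]
contact_force: [-0.3, -0.3, -0.5]
opening: -0.0002
grip_force: 0.0
```

The gripper shut to 0, so it missed. I'll look before doing anything else.

```bash
python3 - <<'E'
from h import *
s=robot.sense();im=robot.get_image("wrist")[:,:,::-1].copy()
sc=robot.get_image("scene")[:,:,::-1].copy()
cv2.imwrite("pics/w3.png",np.vstack([cv2.resize(im[150:400,160:480],(640,500))[:300],cv2.resize(sc[230:330,100:260],(480,300)).copy() @ np.eye(3) if 0 else cv2.copyMakeBorder(cv2.resize(sc[230:330,100:260],(480,300)),0,0,0,160,0)]))
print(s['eef_pos'],proj("scene",s['eef_pos']),proj("scene",[.593,-.3221,.079]))
E
```

```text
[ 0.59300579 -0.32210385  0.05081365] [167.00769391 274.78422536] [163.94417582 268.20927711]
```

View pics/w3.png

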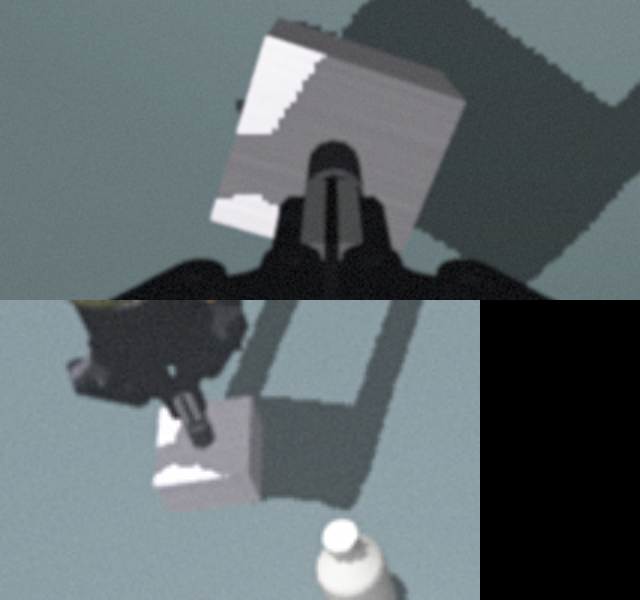

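The head's top rim is still visible at crop (333,172), with the shut pads lying over it. So the pads closed just above the head: the real tips sit higher than the nominal TCP. I check this with the opening scale (85 mm over 165 px in w2) and the offset attribute.

```bash
python3 - <<'E'
from h import *
print(robot.grip_point_offset)
s=robot.sense();print(s['joint_positions'],s['tau'])
# where do open tips project for given tool z (x=+-11mm, y=+-42.5)
m=robot.camera_model("wrist");K=np.array(m['mtx']);T=np.array(m['T_tool_cam'])
for z in(0,-.013,-.03,-.045):
  print(z,[(K@(p:=T[:3,:3].T@(np.array([x,y,z])-T[:3,3]))/p[2])[:2].round() for x in(.011,-.011) for y in(-.0425,.0425)])
E
```

```text
0.0187
[-5.73570370e-01  4.35749392e-01  1.40431996e+00 -3.16664510e-05
  1.30149362e+00 -2.17554142e+00] [ 2.54368715e-03 -6.93017936e+01 -4.70993578e+01 -1.36021999e-04
  9.08443326e-04  1.88741814e-05]
0 [array([264., 218.]), array([392., 218.]), array([266., 248.]), array([390., 248.])]
-0.013 [array([260., 225.]), array([397., 225.]), array([262., 257.]), array([394., 257.])]
-0.03 [array([253., 237.]), array([404., 237.]), array([256., 271.]), array([401., 271.])]
-0.045 [array([245., 249.]), array([412., 249.]), array([249., 286.]), array([408., 286.])]
```

The tips do sit about 45 mm behind the TCP when open (predicted corners at v 249/286 match), so about 32 mm when shut. I open halfway and go down carefully, watching for contact.

Call:
servo_tool:
  slide:
    - [0,0,-0.5]
    - [0,0,0]
    - [0,0,0]
    - [0,0,0]
    - [0,0,0]
  turn:
    - [0,0,0]
    - [0,0,0]
    - [0,0,0]
    - [0,0,0]
    - [0,0,0]
  jaw: 0.1

```text
time: 5.63
eef_pos: [0.593, -0.3221, 0.0558]
ee_rot: [-0.049, 3.141, -0.0]
contact_force: [-0.4, 0.2, -0.0]
opening: 0.047
grip_force: 0.0
```

Call:
servo_tool:
  slide:
    - [0,0,0.6]
    - [0,0,0.6]
    - [0,0,0.4]
    - [0,0,0.4]
    - [0,0,0]
  turn:
    - [0,0,0]
    - [0,0,0]
    - [0,0,0]
    - [0,0,0]
    - [0,0,0]

```text
time: 6.05
eef_pos: [0.592, -0.3215, 0.0339]
ee_rot: [0.049, -3.139, -0.002]
contact_force: [0.4, 0.1, -0.7]
opening: 0.0468
grip_force: 0.0
```

Call:
servo_tool:
  slide:
    - [0,0,0.4]
    - [0,0,0.4]
    - [0,0,0.2]
    - [0,0,0]
    - [0,0,0]
  turn:
    - [0,0,0]
    - [0,0,0]
    - [0,0,0]
    - [0,0,0]
    - [0,0,0]

```text
time: 6.47
eef_pos: [0.5928, -0.322, 0.0256]
ee_rot: [0.049, -3.141, -0.0]
contact_force: [0.4, -0.3, -1.5]
opening: 0.047
grip_force: 0.0
```

Call:
servo_tool:
  slide:
    - [0,0,0]
    - [0,0,0]
    - [0,0,0]
    - [0,0,0]
    - [0,0,0]
  turn:
    - [0,0,0]
    - [0,0,0]
    - [0,0,0]
    - [0,0,0]
    - [0,0,0]
  jaw: -1
  force: 50

```text
time: 6.88
eef_pos: [0.5933, -0.3223, 0.0263]
ee_rot: [-0.049, 3.141, -0.001]
contact_force: [0.5, -1.0, 2.8]
opening: 0.0162
grip_force: 48.8
```

Gripped. I lift, and meanwhile compute the hole position.

Call:
servo_tool:
  slide:
    - [0,0,-1.0]
    - [0,0,-2.5]
    - [0,0,-3.0]
    - [0,0,-3.5]
    - [0,0,-1.5]
  turn:
    - [0,0,0]
    - [0,0,0]
    - [0,0,0]
    - [0,0,0]
    - [0,0,0]

```text
time: 7.3
eef_pos: [0.5948, -0.3232, 0.147]
ee_rot: [-0.049, 3.136, -0.005]
contact_force: [1.0, -0.9, 1.2]
opening: 0.0164
grip_force: 49.4
```

```bash
python3 - <<'E'
from h import *
s=robot.sense();print(s['eef_pos'],s['opening'],s['grip_force'])
h=ray("top",(344.25,169.25),.09);print('hole',h)
im=cv2.imread("pics/top0.png");g=im.max(2)
a=g[163:176,337:351];print(a.min())
ys,xs=np.nonzero(a<a.min()+25);print(xs.mean()+337,ys.mean()+163,ray("top",(xs.mean()+337,ys.mean()+163),.09))
print('knob',ray("top",(309.5,198.7),.068),'axle->',ray("top",(290+75/4,90+262/4),.045))
y=.032;R=np.array([[np.cos(y),-np.sin(y)],[np.sin(y),np.cos(y)]])
o=h[:2]-R@[-.05,0];print('origin',o,'knob from it',o+R@[-.12*np.cos(.2),.09],'axle',o+R@[0,.09])
E
```

```text
[ 0.59475565 -0.32322004  0.14703963] 0.01636629370532901 49.35302674770355
hole [0.60389889 0.02777307 0.09      ]
67
344.0 169.0 [0.60454439 0.02840212 0.09      ]
knob [0.53116961 0.11725209 0.068     ] axle-> [0.64839841 0.12010835 0.045     ]
origin [0.65387329 0.0293728 ] knob from it [0.533446   0.11556391] axle [0.65099378 0.11932672]
```

Call:
servo_tool:
  slide:
    - [-0.22,3.5,0]
    - [-0.22,3.5,0]
    - [-0.22,3.5,0]
    - [-0.22,3.5,0]
    - [-0.22,3.5,0]
  turn:
    - [0,0,0]
    - [0,0,0]
    - [0,0,0]
    - [0,0,0]
    - [0,0,0]

```text
time: 7.72
eef_pos: [0.5982, -0.1454, 0.1415]
ee_rot: [-0.048, 3.141, -0.0]
contact_force: [1.1, -0.0, -0.8]
opening: 0.0164
grip_force: 49.4
```

Call:
servo_tool:
  slide:
    - [-0.22,3.5,0]
    - [-0.22,3.5,0]
    - [-0.22,3.5,0]
    - [-0.22,3.5,0]
    - [-0.22,3.5,0]
  turn:
    - [0,0,0]
    - [0,0,0]
    - [0,0,0]
    - [0,0,0]
    - [0,0,0]

```text
time: 8.13
eef_pos: [0.6038, 0.0301, 0.1416]
ee_rot: [-0.049, 3.141, -0.0]
contact_force: [0.8, -0.6, -0.2]
opening: 0.0162
grip_force: 49.4
```

Call:
servo_tool:
  slide:
    - [0,0,0]
    - [0,0,0]
    - [0,0,0]
    - [0,0,0]
    - [0,0,0]
  turn:
    - [0,0,0]
    - [0,0,0]
    - [0,0,0]
    - [0,0,0]
    - [0,0,0]

```text
time: 8.55
eef_pos: [0.6041, 0.0271, 0.1409]
ee_rot: [0.046, -3.141, 0.0]
contact_force: [-0.2, -0.2, -0.8]
opening: 0.016
grip_force: 49.4
```

```bash
python3 - <<'E'
from h import *
s=robot.sense();im=robot.get_image("wrist")[:,:,::-1].copy();cv2.imwrite("pics/w4.png",im)
cv2.imwrite("pics/w4c.png",cv2.resize(im[100:300,210:440],None,fx=3,fy=3,interpolation=2))
print(s['eef_pos'],s['ee_rot'],proj("wrist",[.604,.028,.09],s),proj("wrist",s['eef_pos']-[0,0,.0113],s))
E
```

```text
[0.60406353 0.02708528 0.14090625] [ 4.64336294e-02 -3.14122423e+00  3.70012829e-04] [328.39536431 209.80245203] [327.69901377 227.2648416 ]
```

View pics/w4c.png

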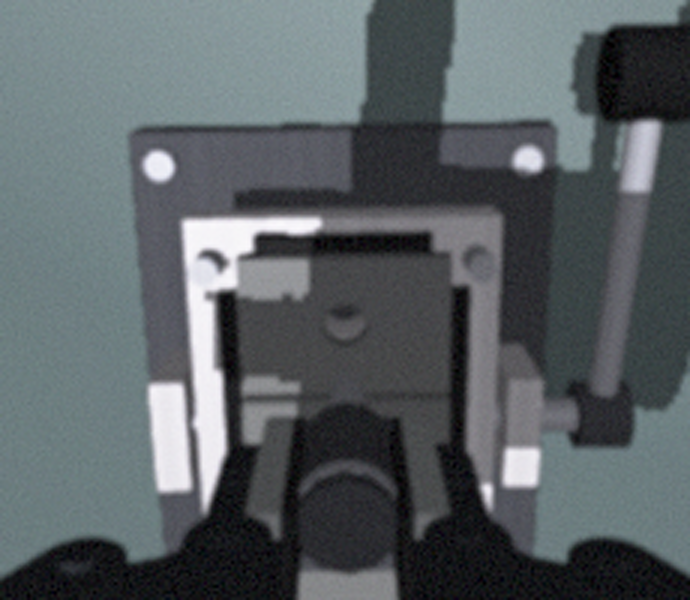

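The lug hole is at about (325,207). The held pin's head top is at about (326,273), with its lower rim at v≈235. I now compute the relative offset.

```bash
python3 - <<'E'
from h import *
im=cv2.imread("pics/w4.png").max(2)
print(im[196:216,325]); print(im[206,312:340]); print('col',im[228:296:1,326])
print(im[275,300:352])
m=robot.camera_model("wrist");K=np.array(m['mtx']);T=np.array(m['T_tool_cam'])
pj=lambda X:(K@(p:=T[:3,:3].T@(np.array(X)-T[:3,3]))/p[2])[:2].round(1)
for z in(.0113,-.0187,-.0527):print(z,pj([0,0,z]),pj([.009,0,z]),pj([-.009,0,z]),pj([0,.009,z]))
E
```

```text
[ 72  69  75  73  70  67  53  50  46  47  67  87  90  93  94 102  92  69
  59  56]
[72 73 69 72 71 65 72 81 87 80 72 68 64 67 68 80 81 84 83 77 73 71 71 74
 73 71 75 75]
col [ 78  80  76  79  84  71  53  36  41  29  35  36  33  38  37  39  34  37
  29  44  30  36  33  28  39  62  79  77  70  59  40  32  48  52  43  47
  52  45  47  48  45  44  47  48  47  39  44  49  44  48  35  52  46  50
  47  46  47  46  50  52  45  49  61 100 125 137 137 137]
[ 91 100  96  71  41  26  22  20  27  30  39  44  43  53  48  46  46  46
  44  44  48  44  45  43  45  49  49  44  46  49  52  45  50  42  42  55
  54  46  47  54  43  41  26  27  27  24  30  51  76 102  98  83]
0.0113 [327.7 227.3] [327.7 215.4] [327.7 238.8] [340.3 227.3]
-0.0187 [328.1 245.6] [328.2 232. ] [328.1 258.9] [342.8 245.6]
-0.0527 [328.8 275.7] [328.8 259.4] [328.7 291.5] [347.  275.7]
```

```bash
python3 - <<'E'
from h import *
s=robot.sense()
im=cv2.imread("pics/w4.png")
sc=robot.get_image("scene")[:,:,::-1].copy();cv2.imwrite("pics/sc4.png",sc)
t=proj("scene",s['eef_pos']);print(t)
a=cv2.resize(im[195:265,295:355],(480,560),interpolation=2)
x,y=int(t[0]),int(t[1])
b=cv2.resize(sc[y-45:y+45,x-25:x+25],(311,560),interpolation=2)
cv2.imwrite("pics/v8.png",np.clip(np.hstack([a,b]).astype(float)*1.8,0,255))
E
```

```text
[304.29981021 202.64738531][ WARN:0@0.595] global loadsave.cpp:1063 imwrite_ Unsupported depth image for selected encoder is fallbacked to CV_8U.
```

View pics/v8.png

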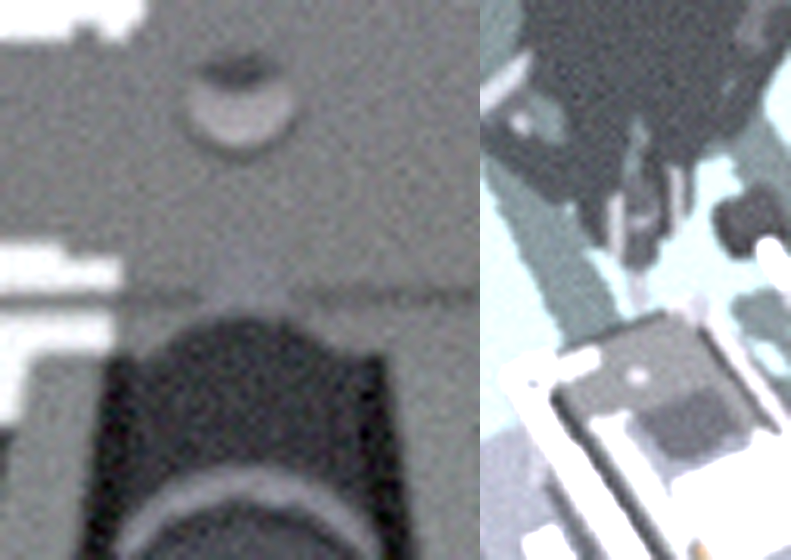

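The shank is visible in the wrist view (tip about (326,227), hole centre about (325.1,207.8)) and in the scene view (tip (304.4,206), hole about (304.4,217.3)). I'll take relative offsets from both.

```bash
python3 - <<'E'
from h import *
s=robot.sense();zt=s['eef_pos'][2]-.0113;print(s['eef_pos'],s['ee_rot'])
h=ray("wrist",(325.1,207.8),.09,s)
for p,z in(((325.7,274),s['eef_pos'][2]+.0527),((325.9,230.5),zt)):
    q=ray("wrist",p,z,s);print('w pin',q,'hole',h,'diff',(h-q)[:2])
hs=ray("scene",(304.4,217.3),.09);ps=ray("scene",(304.4,206),zt);print('scene',hs,ps,(hs-ps)[:2])
E
```

```text
[0.60404482 0.0272137  0.14081564] [ 4.63458628e-02 -3.14115572e+00  2.03787553e-04]
w pin [0.60311743 0.02566863 0.19351564] hole [0.60223945 0.02527406 0.09      ] diff [-0.00087798 -0.00039457]
w pin [0.60657458 0.02600364 0.12951564] hole [0.60223945 0.02527406 0.09      ] diff [-0.00433513 -0.00072958]
scene [0.60728628 0.02485207 0.09      ] [0.6048659  0.02676817 0.12951564] [ 0.00242038 -0.0019161 ]
```

Call:
servo_tool:
  slide:
    - [0.13,-0.1,0.8]
    - [0,0,0.9]
    - [0,0,0.9]
    - [0,0,0.6]
    - [0,0,0]
  turn:
    - [0,0,0]
    - [0,0,0]
    - [0,0,0]
    - [0,0,0]
    - [0,0,0]

```text
time: 9.07
eef_pos: [0.601, 0.0274, 0.1058]
ee_rot: [0.049, -3.137, -0.0]
contact_force: [-1.1, 0.3, -1.1]
opening: 0.0163
grip_force: 49.4
```

Call:
servo_tool:
  slide:
    - [0,0,0.1]
    - [0,0,0]
    - [0,0,0]
    - [0,0,0]
  turn:
    - [0,0,0]
    - [0,0,0]
    - [0,0,0]
    - [0,0,0]

```text
time: 9.4
eef_pos: [0.6032, 0.0274, 0.1084]
ee_rot: [-0.049, 3.14, -0.0]
contact_force: [0.4, 0.9, 0.3]
opening: 0.0161
grip_force: 49.4
```

```bash
python3 - <<'E'
from h import *
s=robot.sense();print(s['eef_pos'],s['ee_rot'],s['contact_force'])
im=robot.get_image("wrist")[:,:,::-1].copy();cv2.imwrite("pics/w5.png",im)
sc=robot.get_image("scene")[:,:,::-1].copy();cv2.imwrite("pics/sc5.png",sc)
t=proj("scene",s['eef_pos']);print(t)
a=cv2.resize(im[195:265,295:355],(480,560),interpolation=2)
x,y=int(t[0]),int(t[1])
b=cv2.resize(sc[y-20:y+25,x-12:x+13],(311,560),interpolation=2);print(x-12,y-20)
cv2.imwrite("pics/v9.png",np.clip(np.hstack([a,b]).astype(float)*1.6,0,255).astype(np.uint8))
E
```

```text
[0.60322785 0.02742294 0.10844251] [-4.91490249e-02  3.14013219e+00 -1.08679991e-04] [0.39845941 0.92974366 0.32526266]
[304.51093897 211.03033152]
292 191
```

View pics/v9.png

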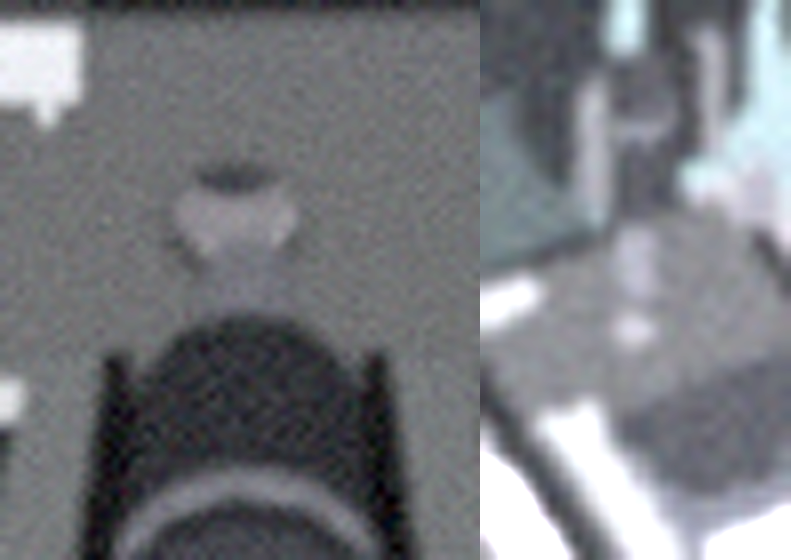

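In the wrist view the hole centre is at about crop (236,220). The tip, projected onto the lug, is at about (246,242). So I move about 2 mm toward the robot and 0.8 mm in −y, then ease down watching the force.

Call:
servo_tool:
  slide:
    - [0.2,-0.08,0]
    - [0,0,0]
    - [0,0,0.3]
    - [0,0,0.2]
    - [0,0,0.2]
  turn:
    - [0,0,0]
    - [0,0,0]
    - [0,0,0]
    - [0,0,0]
    - [0,0,0]

```text
time: 9.92
eef_pos: [0.6007, 0.0265, 0.1004]
ee_rot: [0.049, -3.141, -0.0]
contact_force: [-0.3, 0.3, -0.1]
opening: 0.0165
grip_force: 49.4
```

Call:
servo_tool:
  slide:
    - [0,0,0.2]
    - [0,0,0.2]
    - [0,0,0]
    - [0,0,0]
    - [0,0,0]
  turn:
    - [0,0,0]
    - [0,0,0]
    - [0,0,0]
    - [0,0,0]
    - [0,0,0]

```text
time: 10.33
eef_pos: [0.6008, 0.0265, 0.0968]
ee_rot: [0.049, -3.141, 0.0]
contact_force: [0.4, -0.2, -0.8]
opening: 0.0163
grip_force: 49.4
```

Call:
servo_tool:
  slide:
    - [0,0,0.2]
    - [0,0,0.2]
    - [0,0,0.2]
    - [0,0,0.0]
    - [0,0,0]
  turn:
    - [0,0,0]
    - [0,0,0]
    - [0,0,0]
    - [0,0,0]
    - [0,0,0]

```text
time: 10.75
eef_pos: [0.6008, 0.0265, 0.0907]
ee_rot: [-0.049, 3.141, -0.0]
contact_force: [0.0, 0.1, 0.3]
opening: 0.016
grip_force: 49.5
```

Call:
servo_tool:
  slide:
    - [0,0,0.3]
    - [0,0,0.3]
    - [0,0,0.3]
    - [0,0,0.3]
    - [0,0,0]
  turn:
    - [0,0,0]
    - [0,0,0]
    - [0,0,0]
    - [0,0,0]
    - [0,0,0]

```text
time: 11.17
eef_pos: [0.6009, 0.0263, 0.0782]
ee_rot: [-0.049, 3.141, -0.0]
contact_force: [3.2, 0.0, -2.2]
opening: 0.0161
grip_force: 49.4
```

Call:
servo_tool:
  slide:
    - [0,0,0.2]
    - [0,0,0.2]
    - [0,0,0.1]
    - [0,0,0]
    - [0,0,0]
  turn:
    - [0,0,0]
    - [0,0,0]
    - [0,0,0]
    - [0,0,0]
    - [0,0,0]

```text
time: 11.58
eef_pos: [0.6009, 0.0264, 0.0737]
ee_rot: [-0.049, 3.141, -0.0]
contact_force: [4.2, -1.3, -1.3]
opening: 0.0161
grip_force: 49.4
```

Call:
servo_tool:
  slide:
    - [-0.07,0,0.1]
    - [0,0,0.1]
    - [0,0,0.1]
    - [0,0,0]
    - [0,0,0]
  turn:
    - [0,0,0]
    - [0,0,0]
    - [0,0,0]
    - [0,0,0]
    - [0,0,0]

```text
time: 12.0
eef_pos: [0.6015, 0.0266, 0.0711]
ee_rot: [-0.049, 3.141, 0.0]
contact_force: [-0.0, 0.5, 3.6]
opening: 0.0161
grip_force: 50.0
```

The shoulder has met the lug (Fz rising at the predicted height). Release and rise.

Call:
servo_tool:
  slide:
    - [0,0,0]
    - [0,0,0]
    - [0,0,0]
    - [0,0,0]
    - [0,0,0]
  turn:
    - [0,0,0]
    - [0,0,0]
    - [0,0,0]
    - [0,0,0]
    - [0,0,0]
  jaw: 0.1

```text
time: 12.42
eef_pos: [0.6011, 0.0266, 0.0704]
ee_rot: [0.049, -3.14, -0.0]
contact_force: [-0.1, 0.6, 1.0]
opening: 0.0471
grip_force: 0.0
```

Call:
servo_tool:
  slide:
    - [0,0,-1]
    - [0,0,-2.5]
    - [0,0,-3]
    - [0,0,-3]
    - [0,0,-0.5]
  turn:
    - [0,0,0]
    - [0,0,0]
    - [0,0,0]
    - [0,0,0]
    - [0,0,0]

```text
time: 12.83
eef_pos: [0.6047, 0.0264, 0.1785]
ee_rot: [-0.049, 3.132, -0.001]
contact_force: [0.7, -1.0, 0.9]
opening: 0.047
grip_force: 0.0
```

Call:
servo_tool:
  slide:
    - [0,0,0]
    - [0,0,0]
    - [0,0,0]
    - [0,0,0]
  turn:
    - [0,0,0]
    - [0,0,0]
    - [0,0,0]
    - [0,0,0]

```text
time: 13.17
eef_pos: [0.6003, 0.0266, 0.1688]
ee_rot: [0.049, -3.138, -0.0]
contact_force: [0.1, 1.0, 0.4]
opening: 0.0471
grip_force: 0.0
```

```bash
python3 - <<'E'
from h import *
s=robot.sense();print(s['eef_pos'],s['ee_rot'])
im=robot.get_image("wrist")[:,:,::-1].copy();cv2.imwrite("pics/v10.png",im)
p=[.6,.0263];
print([proj("wrist",[*p,z],s).round() for z in(.124,.09)])
yw=.031;R=np.array([[np.cos(yw),-np.sin(yw)],[np.sin(yw),np.cos(yw)]])
o=np.array(p)-R@[-.05,0];k=o+R@[-.12*np.cos(.2),.09];print('knob',k,'axle',o+R@[0,.09],[proj("wrist",[*(k+R@[a,b]),.064],s).round() for a,b in((-.014,0),(.014,0),(0,.013),(0,-.013))])
E
```

```text
[0.6002546  0.02657815 0.1687606 ] [ 4.89435261e-02 -3.13788863e+00 -3.11410124e-04]
[array([327., 212.]), array([327., 201.])]
knob [0.52963494 0.11416125] axle [0.64718642 0.11780651] [array([421., 111.]), array([418., 141.]), array([433., 126.]), array([406., 126.])]
```

View pics/v10.png

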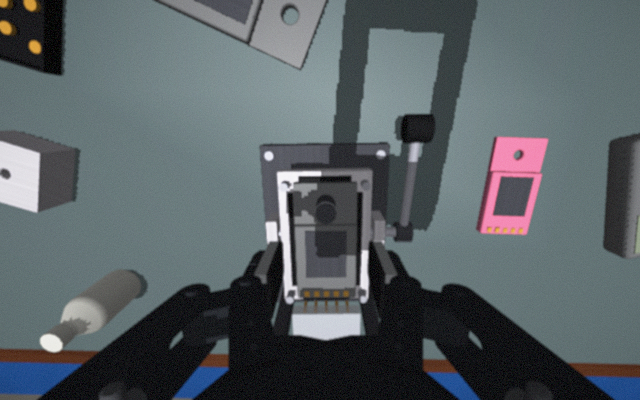

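The view shows the pin head seated in the lug at (325,208), the knob at (402–434, 113–143), base screws at (268,156) and (381,155), and the axle hub at (403,232). I'll get the yaw and knob position from these.

```bash
python3 - <<'E'
from h import *
s=robot.sense();im=cv2.imread("pics/v10.png")
m=(im.min(2)>150).astype(np.uint8)
def cen(b):
    x0,y0,x1,y1=b;ys,xs=np.nonzero(m[y0:y1,x0:x1]);return xs.mean()+x0,ys.mean()+y0,len(xs)
a=cen((262,150,275,163));b=cen((375,149,388,162));print(a,b)
A=ray("wrist",a[:2],.022,s);B=ray("wrist",b[:2],.022,s);d=B-A;print(A,B,'yaw',-np.arctan2(d[0],d[1]),np.linalg.norm(d))
d=(im.max(2)<45).astype(np.uint8);q=d*0;q[105:150,395:440]=d[105:150,395:440]
c=max(cv2.findContours(q,0,2)[0],key=cv2.contourArea);x,y,w,h=cv2.boundingRect(c);print(x,y,w,h,cv2.minAreaRect(c))
print('knob',ray("wrist",(x+w/2-.5,y+h/2-.5),.064,s),'head',ray("wrist",(325,208),.124,s))
t=cv2.imread("pics/top0.png");tm=(t.min(2)>110)
for bx in((316,184,326,193),(363,183,373,192)):
    x0,y0,x1,y1=bx;ys,xs=np.nonzero(tm[y0:y1,x0:x1]);print(xs.mean()+x0 if len(xs) else None,ys.mean()+y0 if len(ys) else None)
k=np.array([[x0,y0] for x0,y0 in((402,113),)])
pr=[proj("wrist",[.530+.014*np.cos(t),.114+e,.064+.014*np.sin(t)],s) for t in np.linspace(0,6.28,40) for e in(-.013,.013)];pr=np.array(pr);print('pred .530,.114 bbox',pr.min(0),pr.max(0),'meas',x-.5,y-.5,x+w-.5,y+h-.5)
E
```

```text
(np.float64(268.18055555555554), np.float64(155.51388888888889), 72) (np.float64(380.61538461538464), np.float64(152.76923076923077), 39)
[ 0.568162   -0.04171165  0.022     ] [0.5610246  0.08703572 0.022     ] yaw 0.05538053103470371 0.12894505672682632
401 114 34 29 ((417.5, 128.0), (28.0, 33.0), 90.0)
knob [0.53162285 0.11227859 0.064     ] head [0.59667476 0.02449796 0.124     ]
319.90909090909093 187.9090909090909
368.8292682926829 186.4390243902439
pred .530,.114 bbox [401.96764288 110.70361982] [438.89565606 141.49214863] meas 400.5 113.5 434.5 142.5
```

Call:
servo_tool:
  slide:
    - [2.2,3.0,0]
    - [2.2,3.0,0]
    - [2.2,3.0,0]
    - [0,0,0]
    - [0,0,0]
  turn:
    - [0,0,0]
    - [0,0,0]
    - [0,0,0]
    - [0,0,0]
    - [0,0,0]
  jaw: 0.3

```text
time: 13.63
eef_pos: [0.5313, 0.1158, 0.1698]
ee_rot: [0.053, -3.14, 0.0]
contact_force: [0.0, -0.2, 0.7]
opening: 0.0555
grip_force: 0.0
```

Call:
servo_tool:
  slide:
    - [0,0,2.0]
    - [0,0,2.5]
    - [0,0,2.5]
    - [0,0,1.5]
    - [0,0,0]
  turn:
    - [0,0,0]
    - [0,0,0]
    - [0,0,0]
    - [0,0,0]
    - [0,0,0]

```text
time: 14.05
eef_pos: [0.5298, 0.113, 0.0808]
ee_rot: [0.047, -3.133, 0.002]
contact_force: [-1.4, -0.3, -1.0]
opening: 0.0552
grip_force: 0.0
```

Call:
servo_tool:
  slide:
    - [0,0,0]
    - [0,0,0]
    - [0,0,0]
  turn:
    - [0,0,0]
    - [0,0,0]
    - [0,0,0]

```text
time: 14.3
eef_pos: [0.5342, 0.1142, 0.0875]
ee_rot: [-0.048, 3.139, 0.0]
contact_force: [0.3, -0.4, 0.9]
opening: 0.0553
grip_force: 0.0
```

```bash
python3 - <<'E'
from h import *
s=robot.sense();print(s['eef_pos'],s['ee_rot'])
im=robot.get_image("wrist")[:,:,::-1].copy();cv2.imwrite("pics/w11.png",im)
d=(im.max(2)<45).astype(np.uint8);q=d*0;q[150:300,280:370]=d[150:300,280:370]
for c in cv2.findContours(q,0,2)[0]:
    if cv2.contourArea(c)>100:print(cv2.boundingRect(c),cv2.contourArea(c))
pr=np.array([proj("wrist",[.532+.014*np.cos(t),.114+e,.064+.014*np.sin(t)],s) for t in np.linspace(0,6.28,40) for e in(-.013,.013)]);print(pr.min(0),pr.max(0))
for v in range(190,300,12): print(v,''.join('#' if x<45 else ('+' if x<80 else '.') for x in im[v,230:420:2].max(1)))
E
```

```text
[0.53421051 0.11420469 0.08754256] [-4.83054483e-02  3.13852517e+00  2.53293437e-04]
(280, 200, 63, 38) 1276.5
[309.10738024 199.36296709] [346.22852459 237.50889349]
190 ..............................+++......++++++++++++++++++++++++++++++++++++++++++++++++++++++++
202 ............................+++++++++++#################+++++++++++++++++++++++++++++++++++++++
214 ..............................++++.+#+##################++++++++++++++++++++++++++.++++++++++++
226 ......................................+#################+++++++++++++++++++++++++++++++++++++++
238 .......................................++..........++++++++++++++++++++++++++++++++++++++++++++
250 ++++++++++++++.+.++#####+++++...........+..........++++++++.++............###+.................
262 ++++++####++...+########+++++...........+..........++....................+######+....+####+....
274 ..#####+++++++##########++++#+..........#+.........++....................+#########+.+..+#####.
286 +++########+##########++++++#+..........++.........++......................#########+##########
298 ####################++++++++++......+++.+++++......++++......................##################
```

Call:
servo_tool:
  slide:
    - [-0.1,0,1.5]
    - [0,0,1.5]
    - [0,0,1.5]
    - [0,0,1.2]
    - [0,0,1.0]
  turn:
    - [0,0,0]
    - [0,0,0]
    - [0,0,0]
    - [0,0,0]
    - [0,0,0]

```text
time: 14.77
eef_pos: [0.534, 0.1145, 0.0185]
ee_rot: [-0.049, 3.141, 0.0]
contact_force: [0.7, -0.6, -0.1]
opening: 0.0556
grip_force: 0.0
```

Call:
servo_tool:
  slide:
    - [0,0,0]
    - [0,0,0]
    - [0,0,0]
    - [0,0,0]
  turn:
    - [0,0,0]
    - [0,0,0]
    - [0,0,0]
    - [0,0,0]

```text
time: 15.1
eef_pos: [0.5347, 0.1146, 0.02]
ee_rot: [-0.049, 3.139, 0.0]
contact_force: [0.0, 0.4, -0.4]
opening: 0.0554
grip_force: 0.0
```

Call:
servo_tool:
  slide:
    - [0,0,0]
    - [0,0,0]
    - [0,0,0]
    - [0,0,0]
    - [0,0,0]
  turn:
    - [0,0,0]
    - [0,0,0]
    - [0,0,0]
    - [0,0,0]
    - [0,0,0]
  jaw: -1
  force: 40

```text
time: 15.52
eef_pos: [0.5342, 0.1132, 0.0195]
ee_rot: [-0.049, 3.14, -0.003]
contact_force: [-0.8, -7.9, 5.0]
opening: 0.0253
grip_force: 42.8
```

Knob pinched (opening 25 mm). I swing along the 120 mm arc, starting with a small y relief.

Call:
servo_tool:
  slide:
    - [-0.19,-0.1,-0.8]
    - [-0.245,0,-0.785]
    - [-0.3,0,-0.765]
    - [-0.35,0,-0.745]
    - [-0.4,0,-0.72]
  turn:
    - [0,0,0]
    - [0,0,0]
    - [0,0,0]
    - [0,0,0]
    - [0,0,0]

```text
time: 15.93
eef_pos: [0.5481, 0.1137, 0.0565]
ee_rot: [0.049, -3.14, 0.001]
contact_force: [3.9, -0.5, -11.4]
opening: 0.0251
grip_force: 39.9
```

Call:
servo_tool:
  slide:
    - [-0.445,0,-0.69]
    - [-0.495,0,-0.655]
    - [-0.54,0,-0.62]
    - [-0.58,0,-0.58]
    - [-0.62,0,-0.54]
  turn:
    - [0,0,0]
    - [0,0,0]
    - [0,0,0]
    - [0,0,0]
    - [0,0,0]

```text
time: 16.35
eef_pos: [0.5751, 0.1149, 0.0879]
ee_rot: [0.049, -3.139, -0.0]
contact_force: [-0.4, 0.3, -9.9]
opening: 0.0252
grip_force: 39.9
```

Call:
servo_tool:
  slide:
    - [-0.655,0,-0.5]
    - [-0.685,0,-0.455]
    - [-0.715,0,-0.405]
    - [-0.74,0,-0.355]
    - [-0.76,0,-0.3]
  turn:
    - [0,0,0]
    - [0,0,0]
    - [0,0,0]
    - [0,0,0]
    - [0,0,0]

```text
time: 16.77
eef_pos: [0.6112, 0.1164, 0.1082]
ee_rot: [0.049, -3.14, -0.001]
contact_force: [-4.4, 3.6, -7.6]
opening: 0.0251
grip_force: 39.7
```

Call:
servo_tool:
  slide:
    - [-0.785,0.05,-0.25]
    - [-0.8,0,-0.195]
    - [-0.81,0,-0.14]
    - [-0.82,0,-0.085]
    - [-0.82,0,-0.03]
  turn:
    - [0,0,0]
    - [0,0,0]
    - [0,0,0]
    - [0,0,0]
    - [0,0,0]

```text
time: 17.18
eef_pos: [0.6516, 0.1181, 0.1155]
ee_rot: [0.049, -3.14, -0.001]
contact_force: [-5.3, 3.3, -4.1]
opening: 0.0249
grip_force: 39.4
```

Call:
servo_tool:
  slide:
    - [0,0,0]
    - [0,0,0]
    - [0,0,0]
    - [0,0,0]
    - [0,0,0]
  turn:
    - [0,0,0]
    - [0,0,0]
    - [0,0,0]
    - [0,0,0]
    - [0,0,0]

```text
time: 17.6
eef_pos: [0.6516, 0.1181, 0.1156]
ee_rot: [-0.049, 3.141, 0.001]
contact_force: [-4.7, 3.1, -4.4]
opening: 0.0248
grip_force: 40.0
```

```bash
python3 - <<'E'
from h import *
s=robot.sense();print(s['time'],s['eef_pos'],s['ee_rot'],s['contact_force'],s['grip_force'])
b=np.array([.5342,.0195]);d=np.array([s['eef_pos'][0],s['eef_pos'][2]])-b
ctr=b+[.11761,-.02384];q=np.array([s['eef_pos'][0],s['eef_pos'][2]])-ctr;print(np.linalg.norm(q),'phi',np.pi-np.arctan2(q[1],q[0]))
# seen pin before/after in top and scene
im=robot.get_image("wrist")[:,:,::-1].copy();cv2.imwrite("pics/w12.png",im)
t=robot.get_image("top")[:,:,::-1].copy();cv2.imwrite("pics/t12.png",t)
sc=robot.get_image("scene")[:,:,::-1].copy();cv2.imwrite("pics/sc12.png",sc)
for z0,z in((.09,.09),(.103,.124+.013)):print(proj("scene",[.6,.0263,z]),proj("wrist",[.6,.0263,z],s))
for nm,n in(("scene",sc),("wrist",im)):
  u,v=proj(nm,[.6,.0263,.12],s).astype(int);print(nm,u,v)
  if 20<v<380 and 20<u<620:
    for r in range(v-22,v+22,3):print(''.join('#' if x<55 else('+' if x<90 else('-' if x<140 else '.')) for x in n[r,u-30:u+31].max(1)))
E
```

```text
17.6 [0.65162215 0.11808901 0.11557804] [-4.90328855e-02  3.14109229e+00  9.29008717e-04] [-4.74247306  3.06933249 -4.37981534] 40.000181794166565
0.11991818596188202 phi 1.5692298113911902
[303.67600215 215.03405237] [200.37329951 148.07252175]
[303.30276339 202.65336147] [163.34716565 156.84588101]
scene 303 207
.-.............................----+-+-------+---+-+++++++---
.-.............................-+--+---++-+---+-++--++#+#+#++
.-...............................-++++-----++-+--+--++-+++#+#
.-.................................----+-+-++--+----......-+#
.-...................................-++-+-----+--..........-
.......................................-..-+-+-+-+--.........
...........................--------.........---++---+--......
--........................---------...........--+--+-++--....
..................-----....-++++++-.......--.....-+--------..
...........................-+++++++-........--.....-+----+++-
..................-............................-.....-++-+-++
.................-++.................---------...-.....-+--+-
...................-++.......-----------
[... 389 characters left out ...]
--------..........
..........----+------+++#######################++++------....
.------------++-+++#++-----+#######################+++++--...
---------------------++#++---++#####################++++++---
------------------------++#+---++#####################++++++-
-+-----------------------++###+-+++##################+++++++-
--------+------------------++##++++##################++++++++
------------+---------------+##++++#################++++++--.
--+-------------+----------++##++++##############++++++-.....
--+-----+-----------------++##+-++####++----.................
..-------------+--------++++-------..........................
-....------------+++---------................................
```

The lever is at φ ≈ 1.57 (upright). The pin head is still standing on the lug, with its scene rows 203–212 matching prediction, and the grip holds. Handing in.

```bash
python3 -c "
from cell import robot
print(robot.job_done())"
```

```text
the job is handed in; nothing more can be done
None
```

I seated the pin through the lug and released it, then swung the cam lever upright. The gripper was still holding it there when I handed the job in at about 18 s; no verdict was returned.

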